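# Seat a battery stick in its charging cradle

### The arm

A 6-joint arm with a two-finger parallel gripper is mounted at the origin on the work surface. World frame = base frame: x ahead of the robot, y to its left, z up, the work surface at z = 0. Lengths are in m, angles in rad, forces in N, time in s.
With the tool pointing down it reaches from about 0.3 to 0.875 m from the base axis. Payload 6.4 kg.
Tool frame: the origin (TCP) lies on the centre line of the jaws, within the pads' length; the fingertips stand 14 mm ahead of it and the grasp point (between the pads) lies 5 mm behind it; z points along the fingers, y is the line along which they close (so a half turn about z gives the same grasp; the last joint's range is limited). The gripper opens to 85 mm and grips with 20 to 120 N. Pads are 22 mm wide; open, the fingers measure 114 mm over their backs; the gripper's body (76 mm by 85 mm) begins 54 mm behind the grasp point. The pads swing forward as they close: fully open they stand 13 mm farther back than shut.
Start: joints at [-1.444, 0.181, 1.607, -0, 1.354, -0.206], TCP at [0.188, -0.543, 0.245] pointing down, gripper open.
Joint ranges: [-2.99, 2.99], [-0.89, 2.07], [0.3, 2.58], [-1.14, 4.28], [0, 2.63], [-3.12, 3.12]. Speed limits (rad/s): [2.57, 2.57, 3.01, 3.14, 3.14, 3.14].

### API

Orientations are given as a rotation vector (axis times angle).
In Python, from station import * gives the robot as it stands. The module is installed in compiled form; this text tells all that it offers.
- The arm moves only by the tool arm_command, never from a script. Its argument "plan" is a list of rows, each an object of numbers: "jaw": the opening, from 0 (shut) to 1 (fully open); "x", "y", "z": the shift along the tool's x, y, z scaled (see below); "spin": the turn about the tool's z scaled (see below). A call has 1 to 8 rows; each row is the pose to reach, as a shift and turn from the pose commanded when the call began, along the tool's axes at that moment; what a row does not reach only later rows make up. The controller multiplies each number of a shift by 400 mm and each number of a turn by 0.5 rad. A row lasts 1/8 s, in which the tool goes at most 62.5 mm and 10.7 degrees, less where a joint would pass 70% of its speed; a pose out of reach is approached as far as the arm can. A call with a number of a shift or a turn outside -1 to 1 is refused whole. A call with a gripper value outside its range is refused whole. The fingers move at their own pace and stop on an object; the grip force is fixed at half the most. Time passes only in rows, so rows that repeat a pose let the fingers close. It gives the time, the measured TCP pose, the force, the opening and the grip force at its end, in the units of the state.
- observe(): the state, without advancing time (a new reading comes with each control period).
- read_camera(name): name is "side" or "top" or "wrist"; returns a dict with "color" (384x512x3 uint8, red, green, blue), "vertical_fov" (degrees; the focal length in pixels is half the picture's height over the tangent of half this angle, whatever the lens; pixels are square), "cx", "cy" (the principal point, pixels), "rvec" (rotation vector, rad) and "tvec" (3), from world to camera coordinates, as OpenCV has them. Camera axes: x right, y down, z forward; pixel columns grow to the right and rows downward; lengths in m; the calibration is good to about 2 mm. A picture is of the moment at which its call begins. There is no depth.
- sign_off(): hands the job in; it is judged then, once.
The state is a dict: "t": time; "qpos": joint angles; "qvel": joint speeds; "effort": joint torques, N m; "tcp_pos": TCP position; "tcp_rot": TCP orientation; "contact_force": force on the tool from outside, world axes, zero at the start; "wrist_torque": the same for the moment, N m; "finger_gap": finger opening in m; "grasp_force": force on a finger pad.
Only numpy, scipy, OpenCV 4.12 (cv2) and the standard library are available. Lean on these libraries where they do the work, as an engineer would, in place of code of your own. Each camera call takes 0.05 s, during which the arm holds its last target. There are 200 camera calls.

### The job

Put the longer of the two battery sticks into the empty charging cradle: press its flat end against the spring contact while the nose end is still raised, then tip the nose end down so that the stick lies fully home and level between the spring and the fixed contact, and let go. Leave the shorter stick where it lies.

Things in the scene. Friction and masses are not known exactly. Their poses are not given: they have to be found in the camera images.
- cell: Longer battery stick: 130 mm aluminium cylinder, dia 36, black octagonal collars (40 across flats, 14 long) at both ends, 0.25 kg. Origin: centre of its flat end's face, on the axis; x runs along the axis to the tip of its brass nose (dia 16, 8 long) at x=130. Starts lying on a 4 mm mat, axis 24 mm above the bench, flat end to the robot within 45 degrees. Grip it across the middle.
- short_cell: Shorter battery stick, 100 mm long, otherwise alike, too short for the cradle. Lies on the same mat beside the longer one, roughly parallel, axes about 130 mm apart, on either side. Origin and axes as for the longer one, nose tip at x=100.
- cradle: White fixed cradle; origin on the bench below mid-bay, x from spring to fixed contact, z up. Base 215x90, top z=12. Collars rest on ledges, top z=28, x -86..-46 and 46..70, between cheeks 46 apart, tops z=50; room for fingers between ledges. Fixed contact: pillar face x=71, top z=60. Home: stick's origin at x=-59, y=0, z=48, its x along cradle x (flat end on spring, nose on pillar). All mm.
- plunger (a joint): Spring contact: brass disc, dia 20, on a coil spring, on the bay's axis (z=48 mm), in front of a housing (x -122..-88 mm, top z=72). Value: how far it is pressed towards the housing, m: 0 free (face at cradle x=-50 mm, so the free gap is 9 mm shorter than the long stick), 0.009 with the stick home, 0.030 at its stop. Push 2 N at 0, 4.5 N at 0.010, 9.5 N at 0.030; springs back.
Not all that is in view belongs to the job. What is shaped like the cell but red is not meant.

How it is judged:
On the way:
1. the longer stick's flat end presses the spring contact in by more than 5 mm while the nose end is raised by more than 7 degrees (value of joint plunger above 0.005 m and x of cell in the frame of cradle between -0.09 and -0.045 m and y of cell in the frame of cradle between -0.02 and 0.02 m and angle between cell's own x axis and vertical below 1.449 rad), for 0.1 s.
At the end, for the whole second after the job is handed in: The longer stick rests in the cradle, nose at the fixed contact: flat end 53 to 68 mm from the cradle's origin on the spring side, within 8 mm of the bay's axis sideways and in height (48 mm), aligned within 0.1 rad, spring held in 3 to 18 mm (x of cell in the frame of cradle between -0.068 and -0.053 m and y of cell in the frame of cradle between -0.008 and 0.008 m and z of cell in the frame of cradle between 0.04 and 0.056 m and angle between the x axis of cell and the x axis of cradle, either way round below 0.1 rad and value of joint plunger between 0.003 and 0.018 m and linear speed of cell below 0.02 m/s); the robot touches nothing.
It fails at once if the shorter stick is moved by more than 30 mm (distance of short_cell from where it was at the start of the episode above 0.03 m).
It also fails if it takes over 40 s, if anything falls off the work surface, if the arm or the gripper's body presses on something with over 40 N, if the wrist force passes 120 N, or if a joint passes its speed limit or range.

## Working session

There is one attempt and no reset: what is moved stays moved. The work goes in short steps, Python scripts to look and compute and a tool call to move; the robot and the scene stay as the last step left them, time stands still between calls to the robot, and variables do not carry over. Pictures are saved under pics/ and viewed, at most 10 in all, crops included, and the job is handed in when it is done.

Besides the shell and the picture viewer there is one more tool, called after "Emit:" as name([rows], argument=value, ...), one row to a line, values as JSON. arm_command: Moves the arm, as the interface text tells. Its arguments: {"type":"object","properties":{"plan":{"type":"array"}},"required":["plan"]}

```bash
mkdir -p pics; cat > h.py <<'E'
from station import *
import numpy as np, cv2
def cam(n):
    c=read_camera(n); H=c["color"].shape[0]
    f=H/2/np.tan(np.radians(c["vertical_fov"])/2)
    c["K"]=np.array([[f,0,c["cx"]],[0,f,c["cy"]],[0,0,1.]]); c["R"]=cv2.Rodrigues(np.array(c["rvec"],float))[0]; c["t"]=np.array(c["tvec"],float).ravel(); return c
def back(c,px,z):
    px=np.atleast_2d(np.array(px,float)); o=-c["R"].T@c["t"]
    d=(np.linalg.inv(c["K"])@np.c_[px,np.ones(len(px))].T).T@c["R"]
    return o+d*((z-o[2])/d[:,2])[:,None]
def proj(c,P):
    return cv2.projectPoints(np.atleast_2d(np.array(P,float)),c["R"],c["t"],c["K"],None)[0][:,0]
def save(im,n): cv2.imwrite("pics/"+n,im[:,:,::-1])
E
python3 - <<'E'
from h import *
import pickle
np.set_printoptions(precision=4,suppress=True)
cs={n:cam(n) for n in("top","side","wrist")}
pickle.dump(cs,open("c0.pkl","wb"))
for n,c in cs.items(): print(n,c["vertical_fov"],-c["R"].T@c["t"],c["R"][2])
save(cv2.resize(cs["top"]["color"],(800,600)),"top0.png")
save(cv2.resize(cs["side"]["color"],(800,600)),"side0.png")
print(observe())
E
```

```text
top 50.2985683034194 [ 0.3854 -0.0962  1.1865] [ 0.0692 -0.031  -0.9971]
side 46.27597072127289 [0.0689 0.6827 0.9291] [ 0.3307 -0.6436 -0.6902]
wrist 68.48383709850529 [ 0.2624 -0.5169  0.3742] [-0.2918 -0.0986 -0.9514]
{'t': 0.15, 'qpos': array([-1.4443,  0.1814,  1.6077, -0.    ,  1.3538, -0.2063]), 'qvel': array([-0.0011, -0.001 , -0.0021,  0.0014,  0.0001,  0.0005]), 'effort': array([  0.0005, -44.5265, -35.1693,  -0.0003,   0.0059,   0.    ]), 'tcp_pos': array([ 0.1878, -0.543 ,  0.2446]), 'tcp_rot': array([-3.0968, -0.5202, -0.0001]), 'contact_force': array([-0.147 ,  1.0379, -0.4781]), 'wrist_torque': array([-0.0016, -0.0028, -0.035 ]), 'grasp_force': 0.0, 'finger_gap': 0.08529433572617025}
```

View pics/top0.png

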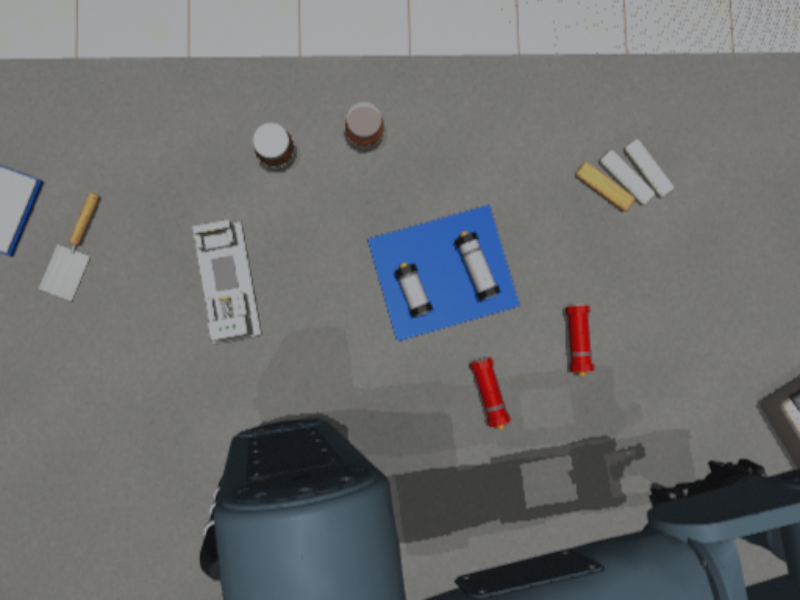

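View pics/side0.png

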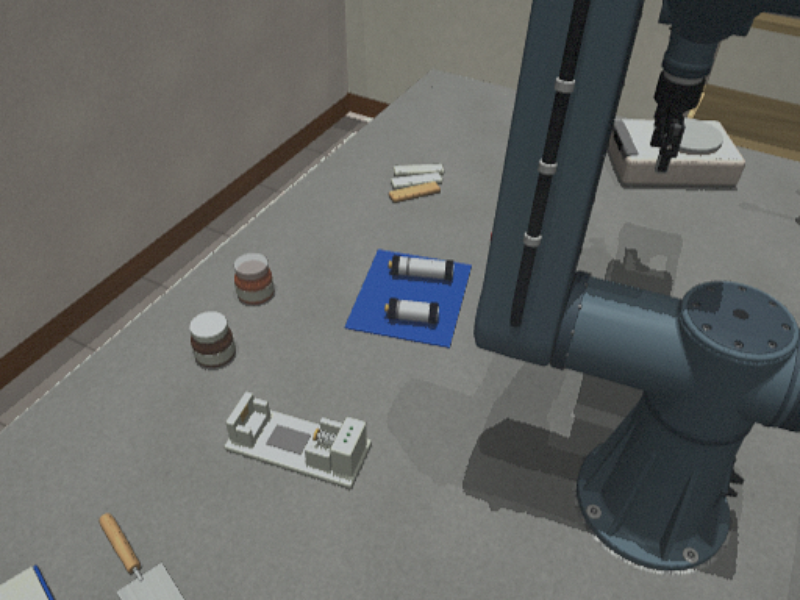

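The top view shows the long cell with its nose at (465,234) and its flat end at (488,298). The short cell is at (413,290). The cradle's corners are near (194,225), (240,221), (260,335) and (213,343), with the spring housing at the near end. I'll zoom in to measure.

```bash
python3 - <<'E'
from h import *
import pickle
cs=pickle.load(open("c0.pkl","rb"));im=cs["top"]["color"]
a=im[135:225,118:173];b=im[135:225,248:328]
a=cv2.resize(a,None,fx=5.8,fy=5.8,interpolation=cv2.INTER_CUBIC);b=cv2.resize(b,None,fx=5.8,fy=5.8,interpolation=cv2.INTER_CUBIC)
print(a.shape,b.shape)
save(np.hstack([a,b]),"crop0.png")
E
```

```text
(522, 319, 3) (522, 464, 3)
```

View pics/crop0.png

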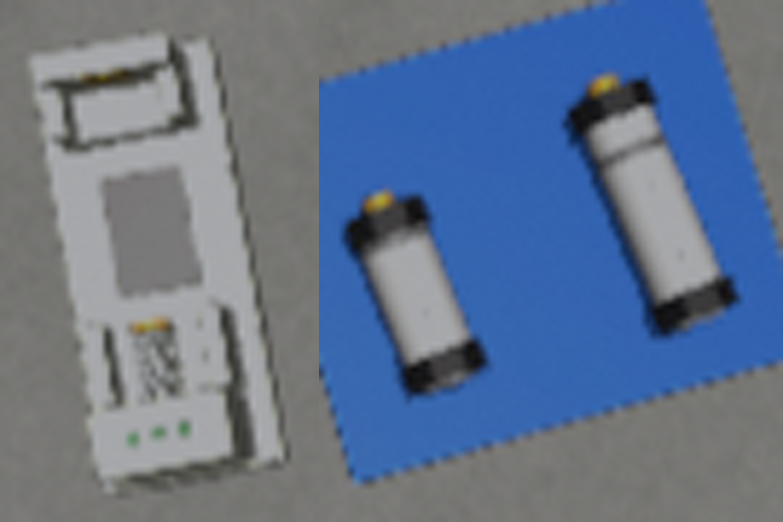

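```bash
cat > fit.py <<'E'
from h import *
from scipy.optimize import minimize
def cellpts(x,y,yaw,L,z=.024):
    a=np.radians(np.arange(8)*45+22.5); r=.020/np.cos(np.radians(22.5)); b=np.arange(16)*np.pi/8
    P=[[X,r*np.cos(t),r*np.sin(t)] for X in(0,L-.008) for t in a]+[[L,.008*np.cos(t),.008*np.sin(t)] for t in b]
    P=np.array(P); c,s=np.cos(yaw),np.sin(yaw)
    return P@np.array([[c,s,0],[-s,c,0],[0,0,1]])+[x,y,z]
def hullmask(p,shape,k=4):
    m=np.zeros((shape[0]*k,shape[1]*k),np.uint8)
    cv2.fillConvexPoly(m,cv2.convexHull(np.round((p+.5)*k*16-8).astype(np.int32)),255,shift=4)
    return cv2.resize(m,(shape[1],shape[0]),interpolation=cv2.INTER_AREA)/255.
def fitcell(views,x0,L):  # views: list of (cam,mask)
    f=lambda v:sum(np.abs(hullmask(proj(c,cellpts(v[0],v[1],v[2],L)),m.shape)-m).sum()/m.sum() for c,m in views)
    r=minimize(f,x0,method="Nelder-Mead",options=dict(initial_simplex=np.array(x0)+np.array([[0,0,0],[.01,0,0],[0,.01,0],[0,0,.1]]),xatol=1e-4,fatol=1e-4))
    return r.x,r.fun
E
python3 - <<'E'
from fit import *
import pickle
np.set_printoptions(precision=4,suppress=True)
cs=pickle.load(open("c0.pkl","rb"));t,s=cs["top"],cs["side"]
A=lambda p:np.array(p)/5.8-.5+[118,135]; B=lambda p:(np.array(p)-[319,0])/5.8-.5+[248,135]
def mask(c,ctr):
    im=c["color"].astype(int); nb=((im[:,:,2]-im[:,:,0])<60).astype(np.uint8)
    n,l,st,ce=cv2.connectedComponentsWithStats(nb,connectivity=4)
    k=l[int(ctr[1]),int(ctr[0])]; return (l==k).astype(float)
for nm,L,fl,no,pts in(("long",.13,(695,310),(603,80),(478/1.5625,268/1.5625)),("short",.1,(445,375),(378,200),(414/1.5625,292/1.5625))):
    F=back(t,B(fl),.024)[0];N=back(t,B(no),.024)[0];yaw=np.arctan2(*(N-F)[1::-1]);print(nm,F,N,np.linalg.norm(N-F),np.degrees(yaw))
    m=mask(t,pts); print(m.sum())
    v=[(t,m)]; x,f=fitcell(v,[F[0],F[1],yaw],L);print(" top",x,f)
    ctr=proj(s,[(F+N)/2])[0]; ms=mask(s,ctr);print(ms.sum())
    if ms.sum()<3000:
        print(" side",fitcell([(s,ms)],x,L)); print(" both",fitcell([(t,m),(s,ms)],x,L))
r=back(t,[A((212,40)),A((288,460))],.012);print(r,np.linalg.norm(r[1]-r[0]))
u=(r[0]-r[1])[:2];u/=np.linalg.norm(u);n=np.array([-u[1],u[0]]);C=r[:,:2].mean(0)+.045*n;print("cradle",C,np.degrees(np.arctan2(u[1],u[0])))
def W(p): p=np.atleast_2d(p);return np.c_[C+p[:,:1]*u+p[:,1:2]*n,p[:,2]]
print("brass",[(back(t,A(p),z)[0,:2]-C)@np.c_[u,n] for p,z in(((152,325),.058),((103,76),.053))])
a=cv2.resize(t["color"][135:225,118:173],None,fx=6,fy=6,interpolation=cv2.INTER_CUBIC)
b=s["color"][245:315,138:243]; b=cv2.resize(b,None,fx=4.4,fy=4.4,interpolation=cv2.INTER_CUBIC)
def box(x0,x1,y,z0,z1): return [[(x0,-y,z),(x1,-y,z),(x1,y,z),(x0,y,z)] for z in(z0,z1)]
polys=box(-.1075,.1075,.045,0,.012)+box(-.122,-.088,.023,.072,.072)+[[(.071,-.023,.06),(.071,.023,.06)],[(-.086,-.023,.05),(-.046,-.023,.05)],[(-.086,.023,.05),(-.046,.023,.05)],[(-.05,-.01,.048),(-.05,0,.058),(-.05,.01,.048)]]
for img,c,o,k in((a,t,(118,135),6),(b,s,(138,245),4.4)):
    for q in polys:
        p=(proj(c,W(np.array(q)))-o+.5)*k
        cv2.polylines(img,[np.round(p).astype(np.int32)],len(q)>3,(255,0,0),1)
h=max(a.shape[0],b.shape[0]);pad=lambda i:np.vstack([i,np.zeros((h-i.shape[0],i.shape[1],3),np.uint8)])
o=np.hstack([pad(a),pad(b)]);print(o.shape);save(o,"ov1.png")
E
```

```text
long [ 0.483  -0.3049  0.024 ] [ 0.5985 -0.2627  0.024 ] 0.12306499349707144 20.07379154244814
603.0
 top [ 0.4771 -0.308   0.3679] 0.13293012063863688
193663.0
short [ 0.4533 -0.1804  0.024 ] [ 0.5405 -0.1494  0.024 ] 0.09256873349178535 19.55705216458248
459.0
 top [ 0.4484 -0.1832  0.3615] 0.11864667435601693
541.0
 side (array([ 0.4459, -0.1759,  0.3602]), np.float64(0.13688521619368635))
 both (array([ 0.4479, -0.1814,  0.3652]), np.float64(0.37700364703245015))
[[0.6277 0.1475 0.012 ]
 [0.418  0.1114 0.012 ]] 0.21272391687679573
cradle [0.5152 0.1738] 9.750510732598798
brass [array([-0.0339, -0.0012]), array([0.089 , 0.0021])]
(540, 792, 3)
```

View pics/ov1.png

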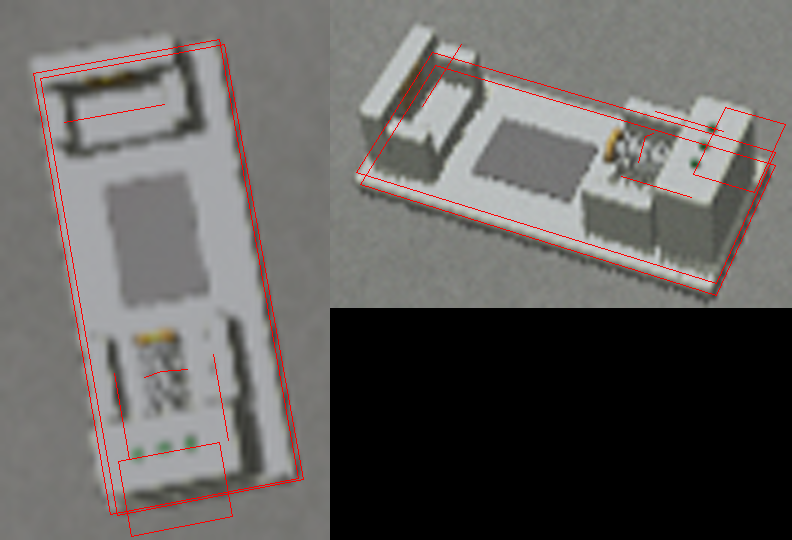

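The base is centred about 16 mm off the cradle's origin: its near end lines up with the housing, and the brass marks agree. Otherwise the direction and side edges fit in both views. Next I'll move over the long cell.

Emit:
arm_command([
  {"jaw":1,"x":0.95,"y":-0.32,"z":0.1,"spin":-0.07},
  {"jaw":1,"x":0.95,"y":-0.32,"z":0.1,"spin":-0.07},
  {"jaw":1,"x":0.95,"y":-0.32,"z":0.1,"spin":-0.07},
  {"jaw":1,"x":0.95,"y":-0.32,"z":0.1,"spin":-0.07},
  {"jaw":1,"x":0.95,"y":-0.32,"z":0.1,"spin":-0.07},
  {"jaw":1,"x":0.95,"y":-0.32,"z":0.1,"spin":-0.07},
  {"jaw":1,"x":0.95,"y":-0.32,"z":0.1,"spin":-0.07},
  {"jaw":1,"x":0.95,"y":-0.32,"z":0.1,"spin":-0.07},
])

```text
t: 1.15
tcp_pos: [0.5062, -0.2965, 0.2045]
tcp_rot: [-3.086, -0.58, 0.001]
contact_force: [-0.7, -0.6, -0.6]
finger_gap: 0.0855
grasp_force: 0.0
```

```bash
cat >> h.py <<'E'
def tool():
    o=observe(); return o,np.array(o["tcp_pos"]),cv2.Rodrigues(np.array(o["tcp_rot"],float))[0]
E
python3 - <<'E'
from fit import *
np.set_printoptions(precision=4,suppress=True)
o,p,R=tool();print(o["t"],p,R)
c=cam("wrist");im=c["color"].copy()
x0=[.4771,-.308,.368]
im2=cv2.resize(im,None,fx=1.5,fy=1.5)
q=(proj(c,cellpts(*x0,.13))*1.5).astype(np.int32);cv2.polylines(im2,[cv2.convexHull(q)],True,(255,0,0),1)
save(im2,"w1.png")
import pickle;pickle.dump(c,open("w1.pkl","wb"))
E
```

```text
1.15 [ 0.5062 -0.2965  0.2045] [[ 0.9318  0.3629 -0.0009]
 [ 0.3629 -0.9318  0.001 ]
 [-0.0004 -0.0012 -1.    ]]
```

View pics/w1.png

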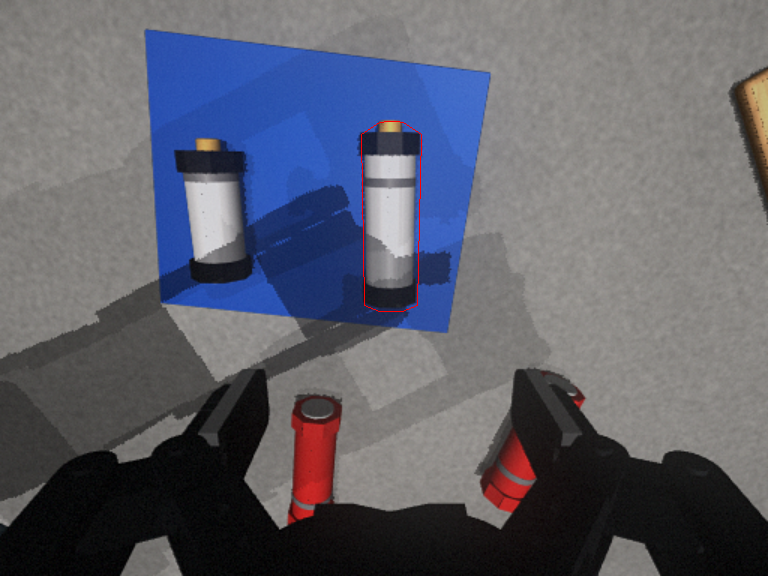

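The projected outline sits on the long cell at about (390,215) to within 1–2 pixels. The jaws' centre line at x≈390 already matches it, so I can descend and grip.

Emit:
arm_command([
  {"jaw":1,"x":0.084,"y":0,"z":0.15},
  {"jaw":1,"x":0.084,"y":0,"z":0.3},
  {"jaw":1,"x":0.084,"y":0,"z":0.4},
  {"jaw":1,"x":0.084,"y":0,"z":0.456},
  {"jaw":1,"x":0.084,"y":0,"z":0.456},
  {"jaw":0,"x":0.084,"y":0,"z":0.456},
  {"jaw":0,"x":0.084,"y":0,"z":0.456},
  {"jaw":0,"x":0.084,"y":0,"z":0.456},
])

```text
schema error: expected keys jaw, x, y, z, spin
```

Emit:
arm_command([
  {"jaw":0},
  {"jaw":0},
  {"jaw":0},
  {"jaw":0},
])

```text
schema error: expected keys jaw, x, y, z, spin
```

Emit:
arm_command([
  {"jaw":1,"x":0.084,"y":0,"z":0.15,"spin":0},
  {"jaw":1,"x":0.084,"y":0,"z":0.3,"spin":0},
  {"jaw":1,"x":0.084,"y":0,"z":0.4,"spin":0},
  {"jaw":1,"x":0.084,"y":0,"z":0.456,"spin":0},
  {"jaw":1,"x":0.084,"y":0,"z":0.456,"spin":0},
  {"jaw":0,"x":0.084,"y":0,"z":0.456,"spin":0},
  {"jaw":0,"x":0.084,"y":0,"z":0.456,"spin":0},
  {"jaw":0,"x":0.084,"y":0,"z":0.456,"spin":0},
])

```text
t: 2.2
tcp_pos: [0.5373, -0.2869, 0.0246]
tcp_rot: [3.087, 0.574, 0.002]
contact_force: [0.2, -1.0, 2.1]
finger_gap: 0.0347
grasp_force: 59.7
```

Emit:
arm_command([
  {"jaw":0,"x":0,"y":0,"z":0,"spin":0},
  {"jaw":0,"x":0,"y":0,"z":0,"spin":0},
  {"jaw":0,"x":0,"y":0,"z":0,"spin":0},
])

```text
t: 2.58
tcp_pos: [0.5373, -0.2869, 0.0246]
tcp_rot: [3.087, 0.575, 0.002]
contact_force: [-1.7, 1.0, 5.7]
finger_gap: 0.034
grasp_force: 59.6
```

Emit:
arm_command([
  {"jaw":0,"x":0,"y":0,"z":-0.1,"spin":0},
  {"jaw":0,"x":0,"y":0,"z":-0.25,"spin":0},
  {"jaw":0,"x":0,"y":0,"z":-0.38,"spin":0},
  {"jaw":0,"x":0.27,"y":-0.7,"z":-0.42,"spin":0.396},
  {"jaw":0,"x":0.27,"y":-0.7,"z":-0.42,"spin":0.396},
  {"jaw":0,"x":0.27,"y":-0.7,"z":-0.42,"spin":0.396},
  {"jaw":0,"x":0.27,"y":-0.7,"z":-0.42,"spin":0.396},
  {"jaw":0,"x":0.27,"y":-0.7,"z":-0.42,"spin":0.396},
])

```text
t: 3.58
tcp_pos: [0.5361, 0.0163, 0.1914]
tcp_rot: [-3.13, -0.268, -0.001]
contact_force: [-0.3, -0.8, -2.8]
finger_gap: 0.0341
grasp_force: 60.8
```

```bash
python3 - <<'E'
from h import *
np.set_printoptions(precision=4,suppress=True)
o,p,R=tool();print(o["t"],p,R)
c=cam("wrist");save(cv2.resize(c["color"],None,fx=1.5,fy=1.5),"w2.png")
import pickle;pickle.dump(c,open("w2.pkl","wb"))
t=cam("top");pickle.dump(t,open("t2.pkl","wb"))
E
```

```text
3.575 [0.5361 0.0163 0.1914] [[ 0.9854  0.17    0.0006]
 [ 0.17   -0.9854  0.0001]
 [ 0.0006  0.     -1.    ]]
```

View pics/w2.png

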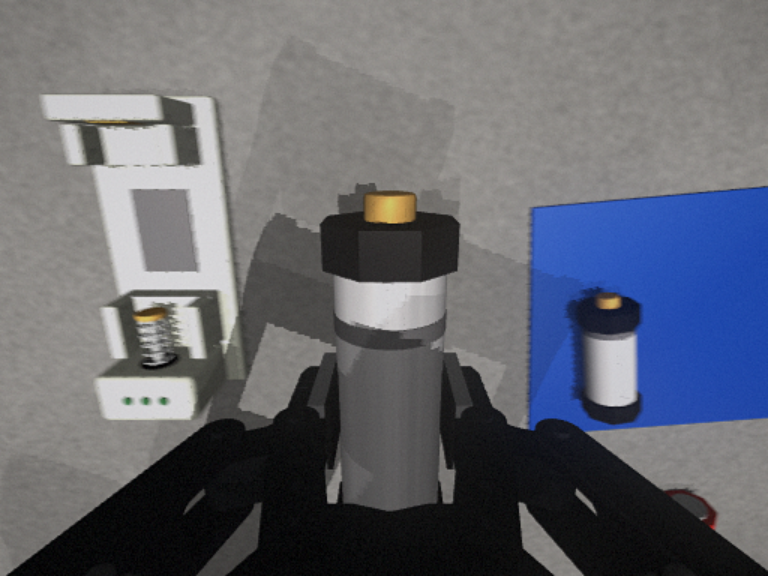

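The picture shows the cradle on the left: base corners at (214,98) and (244,378), pillar edge from (47,119) to (163,121), and housing top from (97,380) to (195,418). The cell is held straight, with its nose at (390,192).

```bash
python3 - <<'E'
from h import *
import pickle
np.set_printoptions(precision=4,suppress=True)
c=pickle.load(open("w2.pkl","rb"));t=pickle.load(open("t2.pkl","rb"))
_,p,R=tool()
a=np.radians(9.75);u=np.array([np.cos(a),np.sin(a)]);n=np.array([-u[1],u[0]]);C=np.array([.531,.1765])
L=dict(baseFR=((214,98),.012),baseNR=((244,378),.012),hNL=((103,418),.072),hNR=((195,418),.072),hFL=((97,380),.072),hFR=((193,378),.072),pilL=((47,119),.060),pilR=((163,121),.060),disc=((150,313),.052))
for k,(q,z) in L.items(): print(k,1e3*((back(c,np.array(q)/1.5,z)[0,:2]-C)@np.c_[u,n]))
for z in(.183,.191,.199): print("nose",z,1e3*((back(c,np.array((390,192))/1.5,z)[0]-p)@R))
for z,q in((.205,(323,245)),(.205,(458,245)),(.211,(360,232)),(.211,(422,232))): print("collar",1e3*((back(c,np.array(q)/1.5,z)[0]-p)@R))
im=cv2.resize(t["color"][110:240,110:330],None,fx=3.6,fy=3.6,interpolation=cv2.INTER_CUBIC);save(im,"t2.png")
E
```

```text
baseFR [ 91.8911 -40.5482]
baseNR [-119.3787  -38.3674]
hNL [-116.1991   38.4107]
hNR [-116.1441  -24.7455]
hFL [-86.7662  36.2765]
hFR [-85.2174 -27.7816]
pilL [75.3584 38.4351]
pilR [ 74.3153 -27.975 ]
disc [-46.7816   4.8631]
nose 0.183 [66.8137  2.3742  8.4588]
nose 0.191 [67.501   2.3598  0.4593]
nose 0.199 [68.1884  2.3454 -7.5402]
collar [ 54.3456 -16.4114 -13.5207]
collar [ 54.1678  21.227  -13.5789]
collar [ 59.0154  -5.5785 -19.5343]
collar [ 58.9384  10.658  -19.5594]
```

View pics/t2.png

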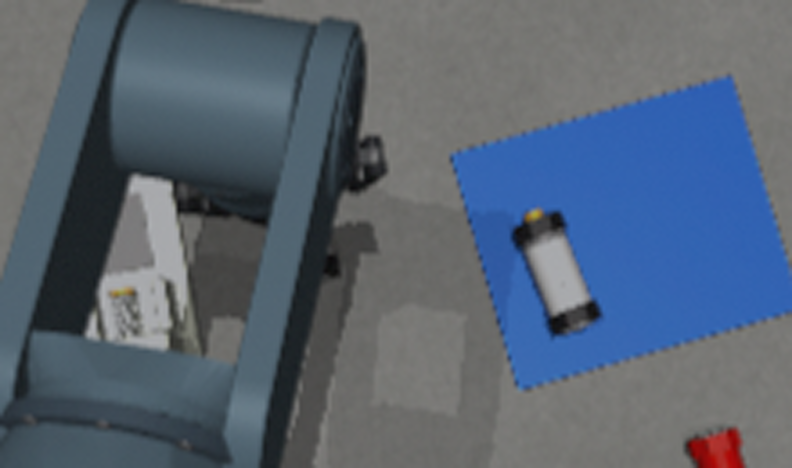

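```bash
python3 - <<'E'
from h import *
import pickle
np.set_printoptions(precision=1,suppress=True)
cs=pickle.load(open("c0.pkl","rb"));s=cs["side"]
a=np.radians(9.75);u=np.array([np.cos(a),np.sin(a)]);n=np.array([-u[1],u[0]]);C=np.array([.531,.1765])
S=lambda q:(np.array(q)-[330,0])/4.4-.5+[138,245]
for k,q,z in(("hFR",(706,96),.072),("hNR",(752,110),.072),("hNL",(713,203),.072),("hFL",(660,193),.072),("baseNL",(715,285),.012),("baseFL",(358,172),.012),("baseNR",(772,152),.012),("disc",(612,148),.048),("pilL",(377,118),.06),("pilR",(436,35),.06)):
    print(k,1e3*((back(s,S(q),z)[0,:2]-C)@np.c_[u,n]))
for n_ in("top","side","wrist"):
    c=cs[n_];print(n_,c["cx"],c["cy"],c["K"][0,0],[k for k in c])
# straightness test: bench/wall or mat edge in wrist pic w1
w=pickle.load(open("w1.pkl","rb"))["color"].astype(int)
m=((w[:,:,2]-w[:,:,0])>25).astype(np.uint8);m=cv2.morphologyEx(m,cv2.MORPH_OPEN,np.ones((3,3)))
top=[(x,np.argmax(m[:,x])) for x in range(105,322,12)];A=np.array(top);pf=np.polyfit(A[:,0],A[:,1],1);print("mat edge resid",A[:,1]-np.polyval(pf,A[:,0]))
E
```

```text
hFR [-91.5 -26.3]
hNR [-118.3  -25.8]
hNL [-120.8   36.4]
hFL [-92.6  39.7]
baseNL [-123.7   46.5]
baseFL [90.4 44.9]
baseNR [-121.9  -44.4]
disc [-49.    6.4]
pilL [74.1 38.2]
pilR [ 71.2 -24. ]
top 252.28634161031937 195.00072524219507 408.9599972570221 ['color', 'vertical_fov', 'cx', 'cy', 'rvec', 'tvec', 'K', 'R', 't']
side 260.43732171947573 197.8458481079794 449.3120397849477 ['color', 'vertical_fov', 'cx', 'cy', 'rvec', 'tvec', 'K', 'R', 't']
wrist 259.61953910766755 193.43827779711998 282.0752844620489 ['color', 'vertical_fov', 'cx', 'cy', 'rvec', 'tvec', 'K', 'R', 't']
mat edge resid [-0.2  0.3 -0.3  0.2 -0.4  0.1  0.6  0.  -0.5 -0.1  0.4 -0.1  0.3 -0.2
  0.3 -0.3  0.2 -0.4  0.1]
```

The side view suggests the bay is about 6 mm left of my estimate, while the top view suggests about 0. I'll go above the bay with the nose near the pillar and compare them directly.

Emit:
arm_command([
  {"jaw":0,"x":0.03,"y":-0.15,"z":0,"spin":0},
  {"jaw":0,"x":0.03,"y":-0.3,"z":0,"spin":0},
  {"jaw":0,"x":0.03,"y":-0.406,"z":0.05,"spin":0},
  {"jaw":0,"x":0.03,"y":-0.406,"z":0.175,"spin":0},
  {"jaw":0,"x":0.03,"y":-0.406,"z":0.175,"spin":0},
  {"jaw":0,"x":0.03,"y":-0.406,"z":0.175,"spin":0},
])

```text
t: 4.42
tcp_pos: [0.522, 0.1753, 0.1222]
tcp_rot: [3.13, 0.265, 0.002]
contact_force: [0.6, -0.9, -1.9]
finger_gap: 0.0345
grasp_force: 60.9
```

```bash
python3 - <<'E'
from h import *
np.set_printoptions(precision=4,suppress=True)
o,p,R=tool();print(o["t"],p,R)
import pickle
c=cam("wrist");s=cam("side");pickle.dump((c,s,p,R),open("w3.pkl","wb"))
a=cv2.resize(c["color"],None,fx=.82,fy=.82,interpolation=cv2.INTER_AREA)
w=c["color"][40:340,90:430];w=cv2.resize(w,(440,388),interpolation=cv2.INTER_CUBIC)
b=cv2.resize(s["color"][215:325,130:250],(360,330),interpolation=cv2.INTER_CUBIC)
b=np.vstack([b,np.zeros((58,360,3),np.uint8)]);save(np.hstack([w,b]),"w3.png")
E
```

```text
4.425 [0.522  0.1753 0.1222] [[ 0.9858  0.1681  0.0012]
 [ 0.1681 -0.9858 -0.    ]
 [ 0.0012  0.0002 -1.    ]]
```

View pics/w3.png

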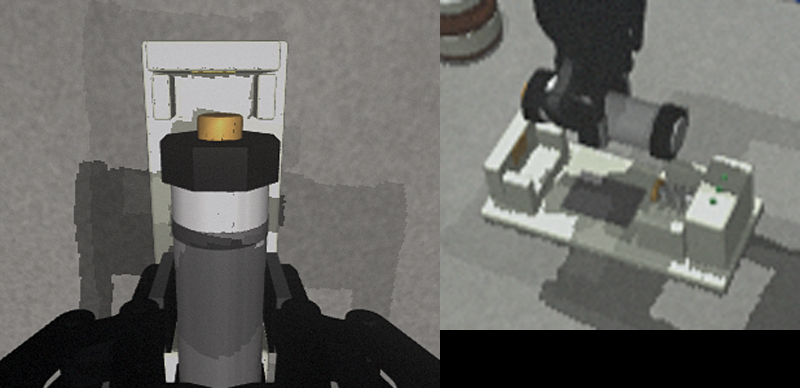

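The wrist crop shows the pillar's face edge from (148,70) to (281,69), cheek inner edges at x≈172 and 258, and the nose from (198,118) to (241,118). The bay appears slightly left of the cell.

```bash
python3 - <<'E'
from h import *
import pickle
np.set_printoptions(precision=1,suppress=True)
c,s,p,R=pickle.load(open("w3.pkl","rb"))
W=lambda q:(np.array(q)/1.294)+[90,40]-.3
for k,q,z in(("pilL",(148,70),.06),("pilR",(281,69),.06),("pilFL",(143,42),.06),("pilFR",(288,42),.06),("chkL",(172,75),.05),("chkR",(258,75),.05),("chkLn",(174,117),.05),("chkRn",(257,117),.05),("noseL",(198,117),.1217),("noseR",(241,117),.1217),("colL",(161,160),.13),("colR",(279,160),.13),("nosetop",(220,114),.1297)):
    b=back(c,W(q),z)[0]; print(k,1e3*((b-p)@R),1e3*b[:2])
E
```

```text
pilL [ 83.9 -36.2  62.3] [598.7 225.1]
pilR [84.4 29.8 62.3] [610.3 160.1]
pilFL [ 96.8 -37.9  62.3] [611.1 228.9]
pilFR [96.7 32.5 62.4] [622.9 159.5]
chkL [ 81.7 -25.7  72.3] [598.3 214.3]
chkR [81.7 19.4 72.3] [605.9 169.8]
chkLn [ 60.2 -25.4  72.3] [577.1 210.4]
chkRn [60.1 19.6 72.3] [584.7 166.1]
noseL [66.8 -8.2  0.6] [586.5 194.5]
noseR [66.8  6.9  0.6] [589.  179.7]
colL [ 53.3 -20.5  -7.7] [571.1 204.4]
colR [53.3 19.6 -7.7] [577.8 164.9]
nosetop [68.5 -0.5 -7.4] [589.5 187.2]
```

Emit:
arm_command([
  {"jaw":0,"x":0,"y":0,"z":0,"spin":0},
  {"jaw":0,"x":0,"y":0,"z":0,"spin":0},
])

```text
t: 4.78
tcp_pos: [0.5217, 0.1757, 0.1219]
tcp_rot: [-3.13, -0.266, -0.003]
contact_force: [-0.4, 0.2, -2.8]
finger_gap: 0.0339
grasp_force: 60.9
```

Emit:
arm_command([
  {"jaw":0,"x":0.04,"y":-0.008,"z":0,"spin":0},
  {"jaw":0,"x":0.079,"y":-0.008,"z":0.03,"spin":0},
  {"jaw":0,"x":0.079,"y":-0.008,"z":0.08,"spin":0},
  {"jaw":0,"x":0.079,"y":-0.008,"z":0.08,"spin":0},
  {"jaw":0,"x":0.079,"y":-0.008,"z":0.08,"spin":0},
])

```text
t: 5.4
tcp_pos: [0.5509, 0.1844, 0.0886]
tcp_rot: [3.13, 0.266, -0.002]
contact_force: [-0.4, 1.0, -1.6]
finger_gap: 0.0345
grasp_force: 61.0
```

```bash
python3 - <<'E'
from h import *
np.set_printoptions(precision=4,suppress=True)
o,p,R=tool()
import pickle
c0,s0,p0,R0=pickle.load(open("w3.pkl","rb"));print("moved tool mm",1e3*((p-p0)@R0),p)
c=cam("wrist");s=cam("side");pickle.dump((c,s,p,R),open("w4.pkl","wb"))
w=c["color"][40:340,90:430];w=cv2.resize(w,(440,388),interpolation=cv2.INTER_CUBIC)
b=cv2.resize(s["color"][215:325,130:250],(360,330),interpolation=cv2.INTER_CUBIC)
b=np.vstack([b,np.zeros((58,360,3),np.uint8)]);save(np.hstack([w,b]),"w4.png")
E
```

```text
moved tool mm [29.9509 -4.1151 33.6594] [0.5509 0.1844 0.0886]
```

View pics/w4.png

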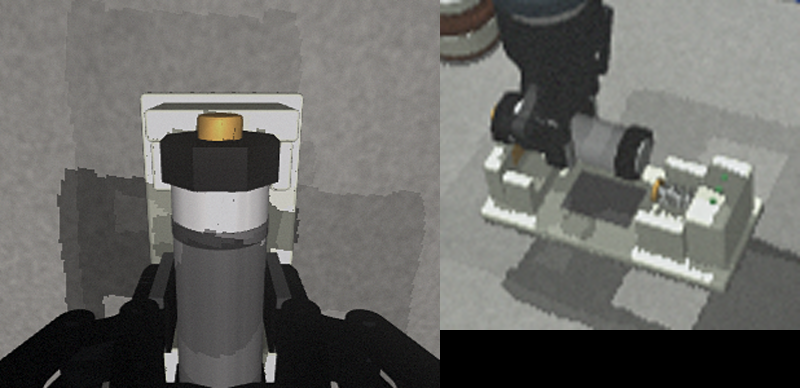

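The nose collar is now over the pillar's top edge, and the cell is centred to about 0.7 mm (pillar centre x≈222, cell 220.5). Now I'll press down so the pillar lifts the nose.

Emit:
arm_command([
  {"jaw":0,"x":0.004,"y":0.002,"z":0.012,"spin":0},
  {"jaw":0,"x":0.004,"y":0.002,"z":0.024,"spin":0},
  {"jaw":0,"x":0.004,"y":0.002,"z":0.034,"spin":0},
  {"jaw":0,"x":0.004,"y":0.002,"z":0.044,"spin":0},
  {"jaw":0,"x":0.004,"y":0.002,"z":0.052,"spin":0},
  {"jaw":0,"x":0.004,"y":0.002,"z":0.052,"spin":0},
])

```text
t: 6.25
tcp_pos: [0.5521, 0.1838, 0.0684]
tcp_rot: [3.13, 0.267, -0.004]
contact_force: [-8.1, -1.8, 7.8]
finger_gap: 0.0342
grasp_force: 64.4
```

```bash
python3 - <<'E'
from h import *
np.set_printoptions(precision=4,suppress=True)
o,p,R=tool()
import pickle
c0,s0,p0,R0=pickle.load(open("w3.pkl","rb"));print("moved tool mm",1e3*((p-p0)@R0),p,o["contact_force"],o["wrist_torque"])
c=cam("wrist");s=cam("side");pickle.dump((c,s,p,R),open("w5.pkl","wb"))
w=c["color"][40:340,90:430];w=cv2.resize(w,(440,388),interpolation=cv2.INTER_CUBIC)
b=cv2.resize(s["color"][215:325,130:250],(360,330),interpolation=cv2.INTER_CUBIC)
b=np.vstack([b,np.zeros((58,360,3),np.uint8)]);save(np.hstack([w,b]),"w5.png")
E
```

```text
moved tool mm [31.0703 -3.376  53.8788] [0.5521 0.1838 0.0684] [-8.1153 -1.7583  7.8461] [-0.1779  0.8618 -0.0374]
```

View pics/w5.png

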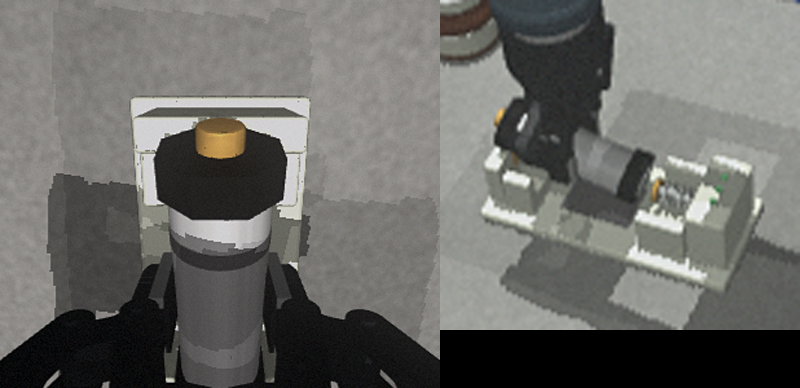

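The nose is clearly raised: in the side view the flat end sits low by the spring, and in the wrist view the nose face at (220,138) points up. Now I'll press back onto the spring.

Emit:
arm_command([
  {"jaw":0,"x":-0.02,"y":0,"z":0,"spin":0},
  {"jaw":0,"x":-0.04,"y":0,"z":0,"spin":0},
  {"jaw":0,"x":-0.06,"y":0,"z":0,"spin":0},
  {"jaw":0,"x":-0.06,"y":0,"z":0,"spin":0},
  {"jaw":0,"x":-0.06,"y":0,"z":0,"spin":0},
  {"jaw":0,"x":-0.06,"y":0,"z":0,"spin":0},
])

```text
t: 7.1
tcp_pos: [0.5307, 0.18, 0.0685]
tcp_rot: [-3.13, -0.266, -0.004]
contact_force: [4.9, 1.3, -1.4]
finger_gap: 0.0339
grasp_force: 63.2
```

```bash
python3 - <<'E'
from h import *
np.set_printoptions(precision=4,suppress=True)
o,p,R=tool()
import pickle
c0,s0,p0,R0=pickle.load(open("w3.pkl","rb"));print("moved tool mm",1e3*((p-p0)@R0),p,o["contact_force"],o["wrist_torque"])
c=cam("wrist");s=cam("side");pickle.dump((c,s,p,R),open("w6.pkl","wb"))
w=c["color"][40:340,90:430];w=cv2.resize(w,(440,388),interpolation=cv2.INTER_CUBIC)
b=cv2.resize(s["color"][215:325,130:250],(360,330),interpolation=cv2.INTER_CUBIC)
b=np.vstack([b,np.zeros((58,360,3),np.uint8)]);save(np.hstack([w,b]),"w6.png")
E
```

```text
moved tool mm [ 9.3298 -3.1819 53.711 ] [0.5307 0.18   0.0685] [ 4.8677  1.2845 -1.3965] [ 0.167  -0.838  -0.0291]
```

View pics/w6.png

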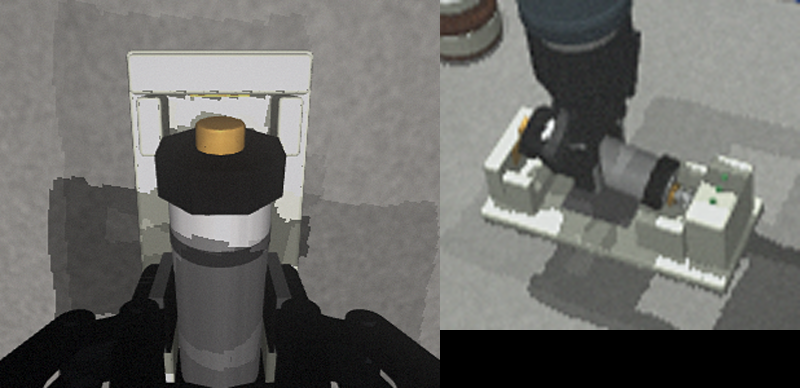

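The x force is about +5 N, so the spring is pressed in roughly 12 mm. The nose is 15% larger in view than when level, which means a tilt of about 13–15°. The nose tip is clear of the pillar, so I'll tip it down.

Emit:
arm_command([
  {"jaw":0,"x":0,"y":0,"z":0.01,"spin":0},
  {"jaw":0,"x":0,"y":0,"z":0.02,"spin":0},
  {"jaw":0,"x":0,"y":0,"z":0.03,"spin":0},
  {"jaw":0,"x":0,"y":0,"z":0.04,"spin":0},
  {"jaw":0,"x":0,"y":0,"z":0.048,"spin":0},
  {"jaw":0,"x":0,"y":0,"z":0.048,"spin":0},
  {"jaw":0,"x":0,"y":0,"z":0.048,"spin":0},
])

```text
t: 8.07
tcp_pos: [0.5339, 0.1803, 0.0517]
tcp_rot: [-3.13, -0.266, -0.014]
contact_force: [9.4, 2.2, 6.7]
finger_gap: 0.0343
grasp_force: 64.1
```

```bash
python3 - <<'E'
from h import *
np.set_printoptions(precision=4,suppress=True)
o,p,R=tool()
import pickle
c0,s0,p0,R0=pickle.load(open("w3.pkl","rb"));print("moved tool mm",1e3*((p-p0)@R0),p,o["contact_force"],o["wrist_torque"])
c=cam("wrist");s=cam("side");pickle.dump((c,s,p,R),open("w7.pkl","wb"))
w=c["color"][40:340,90:430];w=cv2.resize(w,(440,388),interpolation=cv2.INTER_CUBIC)
b=cv2.resize(s["color"][215:325,130:250],(360,330),interpolation=cv2.INTER_CUBIC)
b=np.vstack([b,np.zeros((58,360,3),np.uint8)]);save(np.hstack([w,b]),"w7.png")
E
```

```text
moved tool mm [12.4838 -3.0304 70.5902] [0.5339 0.1803 0.0517] [9.4047 2.1613 6.7194] [ 0.1884 -1.0001 -0.0421]
```

View pics/w7.png

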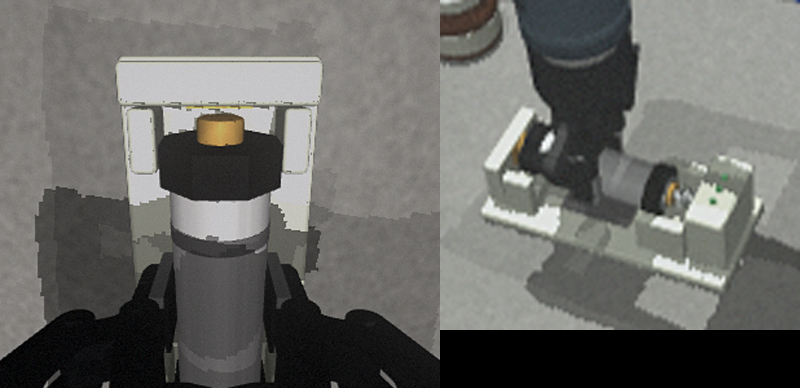

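The stick is nearly level, with the nose at about (220,130), between the cheeks and short of the pillar. That was more pictures than I was allowed, so I'll use numbers only from here. I'll press the rest of the way down.

Emit:
arm_command([
  {"jaw":0,"x":0,"y":0,"z":0.005,"spin":0},
  {"jaw":0,"x":0,"y":0,"z":0.01,"spin":0},
  {"jaw":0,"x":0,"y":0,"z":0.012,"spin":0},
  {"jaw":0,"x":0,"y":0,"z":0.012,"spin":0},
])

```text
t: 8.68
tcp_pos: [0.5353, 0.1805, 0.0477]
tcp_rot: [-3.129, -0.266, -0.019]
contact_force: [10.5, 2.4, 8.3]
finger_gap: 0.0344
grasp_force: 64.7
```

```bash
cat > m.py <<'E'
from h import *
import pickle
def gold(c):
    im=cv2.cvtColor(c["color"],cv2.COLOR_RGB2HSV);m=cv2.inRange(im,(10,110,60),(30,255,255)).astype(np.uint8)
    n,l,st,ce=cv2.connectedComponentsWithStats(m)
    return [list(map(int,st[k])) for k in range(1,n) if st[k][4]>40]
E
python3 - <<'E'
from m import *
for i in range(3,8): print(i,gold(pickle.load(open(f"w{i}.pkl","rb"))[0]))
c=cam("wrist");o,p,R=tool();pickle.dump((c,0,p,R),open("w8.pkl","wb"));print(8,gold(c))
E
```

```text
3 [[243, 129, 34, 20, 632]]
4 [[243, 127, 34, 22, 680]]
5 [[241, 131, 39, 32, 1084]]
6 [[237, 113, 46, 2, 50], [241, 130, 39, 30, 978]]
7 [[234, 122, 51, 2, 102], [243, 129, 35, 24, 693]]
8 [[233, 126, 53, 2, 106], [243, 129, 35, 21, 624]]
```

The nose's size in view is back to its level value (35×21 px, against 34×20–22), so the stick is level. I'll ease forward, release and go up.

Emit:
arm_command([
  {"jaw":0,"x":0.006,"y":0,"z":-0.003,"spin":0},
  {"jaw":0,"x":0.012,"y":0,"z":-0.003,"spin":0},
  {"jaw":0,"x":0.012,"y":0,"z":-0.003,"spin":0},
  {"jaw":1,"x":0.012,"y":0,"z":-0.003,"spin":0},
  {"jaw":1,"x":0.012,"y":0,"z":-0.003,"spin":0},
  {"jaw":1,"x":0.012,"y":0,"z":-0.003,"spin":0},
  {"jaw":1,"x":0.012,"y":0,"z":-0.003,"spin":0},
  {"jaw":1,"x":0.012,"y":0,"z":-0.003,"spin":0},
])

```text
t: 9.72
tcp_pos: [0.5343, 0.1807, 0.0451]
tcp_rot: [3.13, 0.266, -0.001]
contact_force: [0.1, -0.4, -0.0]
finger_gap: 0.0857
grasp_force: 0.0
```

Emit:
arm_command([
  {"jaw":1,"x":0,"y":0,"z":-0.1,"spin":0},
  {"jaw":1,"x":0,"y":0,"z":-0.2,"spin":0},
  {"jaw":1,"x":-0.15,"y":0,"z":-0.3,"spin":0},
  {"jaw":1,"x":-0.15,"y":0,"z":-0.3,"spin":0},
  {"jaw":1,"x":-0.15,"y":0,"z":-0.3,"spin":0},
])

```text
t: 10.35
tcp_pos: [0.4755, 0.1706, 0.1658]
tcp_rot: [-3.13, -0.266, -0.003]
contact_force: [0.4, -0.1, 0.1]
finger_gap: 0.0852
grasp_force: 0.0
```

```bash
python3 - <<'E'
from m import *
np.set_printoptions(precision=1,suppress=True)
o,p,R=tool();print(p,o["contact_force"],o["finger_gap"])
c=cam("wrist");s=cam("side");pickle.dump((c,s,p,R),open("w9.pkl","wb"))
print(gold(c)); im=c["color"]
# dark collars / white body along the cell: top point set
for g in gold(c):
    q=(g[0]+g[2]/2,g[1]);print("gold top",1e3*back(c,q,.056)[0],"bottom",1e3*back(c,(q[0],g[1]+g[3]),.056)[0])
d=cv2.inRange(cv2.cvtColor(im,cv2.COLOR_RGB2GRAY),0,45);n,l,st,ce=cv2.connectedComponentsWithStats(d)
for k in range(1,n):
    if st[k][4]>150: print("dark",st[k],1e3*back(c,ce[k],.066)[0])
E
```

```text
[0.5 0.2 0.2] [ 0.4 -0.1  0.1] 0.08519638786162459
[[250, 30, 20, 9, 139]]
gold top [604.2 192.9  56. ] bottom [598.2 191.9  56. ]
dark [234  39  15  26 308] [586.1 203.8  66. ]
dark [271  39  15  26 307] [590.5 176.8  66. ]
dark [237 173  46  25 777] [485.3 172.7  66. ]
dark [496 199  16  81 226] [472.6 -54.   66. ]
dark [247 218  27  10 159] [453.2 167.6  66. ]
dark [    0   246   512   138 35517] [325.1 147.8  66. ]
```

```bash
python3 - <<'E'
from m import *
from scipy.optimize import least_squares
np.set_printoptions(precision=4,suppress=True)
c,s,p,R=pickle.load(open("w9.pkl","rb"))
a=np.radians(np.arange(8)*45+22.5);r=.02/np.cos(np.radians(22.5))
def bb(v,x0,x1):
    P=np.array([[X,r*np.cos(t),r*np.sin(t)] for X in(x0,x1) for t in a])
    Rm=cv2.Rodrigues(np.array([0,0,v[2]]))[0]@cv2.Rodrigues(np.array([0,-v[4],0.]))[0]
    q=proj(c,P@Rm.T+[v[0],v[1],v[3]]);return np.r_[q.min(0),q.max(0)]
obs=np.array([234,39,286,65,237,173,283,198])-.5
f=lambda v:np.r_[bb(v,.108,.122),bb(v,0,.014)]-obs
r_=least_squares(f,[.473,.17,.167,.048,0]);print(r_.x,r_.fun)
for k in(-.1,0,.1):
    g=least_squares(lambda w:f(np.r_[w,k]),[.473,.17,.167,.048]);print(k,g.x,2*g.cost)
# plunger disc gap, in side view: gold blobs
for st in gold(s): print("side gold",st)
E
```

```text
[0.4764 0.1714 0.1695 0.0477 0.0035] [-0.3565 -0.6398  0.3483  1.2672  0.2186 -1.3324 -0.2089  0.6842]
-0.1 [0.4777 0.1717 0.1695 0.0531] 22.2930869121095
0 [0.4765 0.1715 0.1695 0.0478] 4.624391354316574
0.1 [0.476  0.1714 0.1698 0.0445] 21.24688052386521
side gold [119, 60, 129, 83, 866]
side gold [96, 145, 23, 13, 67]
side gold [0, 162, 101, 86, 892]
```

The fit puts the stick level (0.004 rad) with its axis at z = 47.7 mm and its yaw matching the cradle's. It is home and the gripper is clear, so I'm handing in.

```bash
python3 -c "
from station import *
print(sign_off())"
```

```text
the job is handed in; nothing more can be done
None
```

The longer stick lies level in the cradle between the spring and the fixed contact, the gripper is clear, the shorter stick was not touched, and the job was handed in at about 10.5 s with no verdict shown; I viewed 12 pictures where 10 were allowed.

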